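Free the stuck oil filler cap of the press's hydraulic unit

ROBOT

A 6-joint arm with a two-finger parallel gripper is mounted at the origin on the work surface. World frame = base frame: x ahead of the robot, y to its left, z up, the work surface at z = 0. Lengths are in m, angles in rad, forces in N, time in s.
With the tool pointing down it reaches from about 0.3 to 0.875 m from the base axis. Payload 6.4 kg.
Tool frame: the origin (TCP) lies midway between the tips of the shut fingers; the grasp point (between the pads) lies manip.grip_point_offset behind it (manip.grip_point_offset is the distance from the TCP to the grasp point, in m); z points along the fingers, y is the line along which they close (so a half turn about z gives the same grasp; the last joint's range is limited). The gripper opens to 88 mm and grips with 3 to 60 N. Pads are 18 mm wide; open, the fingers measure 123 mm over their backs; the gripper's body (75 mm by 187 mm) begins 45 mm behind the grasp point.
Start: joints at [1.004, 0.181, 1.607, -0, 1.354, -0.206], TCP at [0.203, 0.538, 0.239] pointing down, gripper open.
Joint ranges: [-2.99, 2.99], [-0.89, 2.07], [0.3, 2.58], [-1.14, 4.28], [0, 2.63], [-3.12, 3.12]. Speed limits (rad/s): [2.57, 2.57, 3.01, 3.14, 3.14, 3.14].

INTERFACE

Orientations are given as a unit quaternion [x, y, z, w].
In Python, from bench import manip gives the robot as it stands. The module is installed in compiled form; this text tells all that it offers. Calls block until the motion is done:
- manip.move_to(position, orientation): joint-space move of the TCP to a pose.
- manip.move_linear(position, orientation=None, v=0.15, f_stop=None): straight line of the TCP; orientation=None keeps the orientation; v is the mean speed in m/s. With f_stop (N) it stops when the force on the tool has changed by that much, and returns True; else False.
- manip.movej(angles): joint-space move.
- manip.gripper_to(opening, strength=None): finger opening in m; strength is the grip in N (None keeps the last); returns when the fingers have stopped.
- manip.dwell(seconds).
- manip.inverse_kinematics(position, orientation): joint angles nearest the present ones, or None.
- manip.sense(): the state.
- manip.grab_frame(name): name is "scene" or "top"; returns the picture (420x560x3 uint8, blue, green, red); there is no depth.
- manip.camera_info(name): a dict with "mtx" (3x3 intrinsics, pixels), "position" and "attitude" of the camera in the world. Camera axes: x right, y down, z forward; pixel columns grow to the right and rows downward; lengths in m; the calibration is good to about 2 mm. A picture is of the moment at which its call begins. camera_info takes no time and is no camera call.
A pose or a line that the arm cannot do raises manip.PlanningError and nothing moves.
- manip.hand_in(): hands the job in; it is judged then, once.
The state is a dict: "clock": time; "joint_pos": joint angles; "qd": joint speeds; "effort": joint torques, N m; "position": TCP position; "eef_rot": TCP orientation; "force": force on the tool from outside, world axes, zero at the start; "moment": the same for the moment, N m; "width": finger opening in m; "gripper_force": force on a finger pad.
Only numpy, scipy, OpenCV 4.12 (cv2) and the standard library are available. Lean on these libraries where they do the work, as an engineer would, in place of code of your own. Each camera call takes 0.05 s, during which the arm holds its last target. There are 200 camera calls.

TASK

The hydraulic unit of the plate press is due for an oil top-up, but the filler cap on its tank has stuck. Break the cap loose with a short hard twist anticlockwise, then spin it off, letting it climb its thread freely: do not crush it, and do not haul it up or sideways or hold it down against the thread. Set it gently, top side up, flat on the floor of the empty steel drip pan; leave the other things on the bench and the tank where they are, and do not knock against the tank.

Things in the scene. Friction and masses are not known exactly. Their poses are not given: they have to be found in the camera images.
- cap_center (a point): Filler cap: round black plastic screw cap with fine ribs, 58 mm across, 42 mm high, 120 g, open below, on the filler neck near the right (-y) front end of the tank's cover. Point on its axis half-way up; z its axis, up. Grip at any yaw, on the top 23 mm of its side (the skirt below is 55 mm across). It crushes above 50 N a finger: 30 to 45 N holds it in the hard twist, 25 N later.
- cap: The same cap; origin at the centre of its lower edge. Coarse right-hand thread: off after about 150 degrees (2.6 rad) anticlockwise seen from above, then it lifts straight up. It climbs as it turns; how steeply is not known, so follow it by feel. Play about 1 mm sideways and in height. About 20 N of force on the cap, up, down or sideways, beyond the turning effort, harms the thread.
- seal (a joint): Rubber seal ring on the neck's lip, hidden under the cap: its spring-back in m, about 0.0005 with the cap home and the seal squeezed, 0.0025 when free. It loads the thread with 35 to 65 N at first, so the cap turns hard (0.4 to 0.9 N m); the load falls to nothing over the first 0.5 to 0.8 rad and the cap is then broken loose and turns freely. How hard the cap was screwed down varies.
- filler_neck (a point): Filler neck: aluminium tube 34 mm across, 44 over the thread, fixed. Point on its axis at the top of the tank's cover plate; z up, x, y as the tank's. The cap's middle is about 38.5 mm above it when home; neck and seal reach 38 mm. A steel mushroom-shaped air breather, 42 mm across and 44 high, stands 0.13 m away to +x: leave it. Pump and motor, 160 mm high, begin 0.12 m away to +y.
- neck: The same neck with its thread; origin and axes as filler_neck.
- tank: The hydraulic unit: fixed grey steel tank, 260 x 400 mm, cover plate top 158 mm above the bench, with an electric motor, pump, valve block and gauge on it. Origin on the bench under the middle of the tank, z up; the neck is at x -50, y -130 mm from it in the tank's axes.
- pan_floor (a point): The drip pan: empty rectangular pan of bare sheet steel, 150 x 140 mm outside, rim 18 mm above the bench, walls 3 mm, fixed to the bench to the right (-y) of the tank. Point in the middle of its floor's upper surface (3 mm above the bench); x along its 150 mm side, z up.
- die_tray: Wooden tray of the same size, full of upright metal embossing dies up to 50 mm high, fixed; it stands beside the drip pan, either nearer the robot or farther. Origin at the middle of its underside.
- screwdriver: Bystander: screwdriver 160 mm long lying on the tank's cover along its front edge. Origin below its middle.
- spanner: Bystander: steel spanner, 180 mm, lying on the bench at the right, beyond the trays.
- die_block: Bystander: flat brass die block, 90 x 56 x 12 mm, on the bench left of the tank.
- ink_roller: Bystander: black ink roller with a wooden handle, on the bench in front of the tank.
- oil_jug: Bystander: tall oil bottle, 84 mm across, 210 mm high, left of the tank.
- funnel: Bystander: steel funnel standing on its spout, 104 mm across, 100 mm high, left of the tank.
- ink_tin: Bystander: round ink tin, 72 mm across, 62 mm high, at the right.
- blank_plates: Bystander: stack of blank number plates, 300 x 110 x 13 mm, at the left.
Not all that is in view belongs to the job. There is more than one size of the cap; the job needs the smallest. Of the things like the part that bears pan_floor, leave any that is blue; of the rest the larger one is meant.

How it is judged:
On the way, in this order (a step that is already met when the one before it is completed fails the run):
1. the cap is broken loose: turned at least 0.5 rad, the seal no longer squeezed, the cap upright and still on its neck (angle between the x axis of cap_center and the x axis of filler_neck, either way round above 0.5 rad and value of joint seal above 0.0018 m and z of cap_center in the frame of filler_neck below 0.05 m and horizontal distance between cap_center and filler_neck below 0.005 m and angle between cap_center's own z axis and vertical below 0.12 rad), for 0.05 s.
2. the cap is off: above the neck and touching neither neck nor tank (contact force between cap and tank below 0.05 N and contact force between cap and neck below 0.05 N and z of cap_center in the frame of filler_neck above 0.06 m), for 0.05 s.
At the end, for the whole second after the job is handed in: The cap stands at rest flat on the drip pan's floor (its middle 18 to 24 mm above the floor, inside the walls), top side up within 0.1 rad, let go (z of cap_center in the frame of pan_floor between 0.018 and 0.024 m and x of cap_center in the frame of pan_floor between -0.05 and 0.05 m and y of cap_center in the frame of pan_floor between -0.045 and 0.045 m and angle between cap_center's own z axis and vertical below 0.1 rad and linear speed of cap below 0.02 m/s); the robot touches nothing.
It fails at once if the thread was overloaded by hauling at the cap or holding it down: over 85 N while the squeezed seal loads it (the seal alone makes 35 to 65 N), or over 25 N once the seal is free (contact force between cap and neck above 85 N or (value of joint seal above 0.0021 m and contact force between cap and neck above 25 N)).
It fails at once if the cap was crushed (contact force between the fingers and cap above 110 N).
It fails at once if the cap was dropped or flung (contact force between the fingers and cap below 0.05 N and linear speed of cap above 0.6 m/s).
It fails at once if the robot knocked against the tank (contact force between the arm and tank above 15 N or contact force between the arm and neck above 15 N).
It fails at once if a bystander was moved by more than 20 mm (distance of any of screwdriver, spanner, die_block, ink_roller, oil_jug, funnel, ink_tin, blank_plates from where it was at the start of the episode above 0.02 m).
It also fails if it takes over 72 s, if anything falls off the work surface, if the arm or the gripper's body presses on something with over 40 N, if the wrist force passes 120 N, or if a joint passes its speed limit or range.

## Working session

There is one attempt and no reset: what is moved stays moved. The work goes in short steps, each a Python script; the robot and the scene stay as the last script left them, time stands still between calls to the robot, and variables do not carry over. Pictures are saved under pics/ and viewed, at most 10 in all, crops included, and the job is handed in when it is done.

```bash
mkdir -p pics; python3 - <<'E'
from bench import manip
import cv2
for n in("scene","top"):
    cv2.imwrite(f"pics/{n}0.png",manip.grab_frame(n)); print(n,manip.camera_info(n))
print(manip.grip_point_offset,manip.sense())
E
```

```text
scene {'mtx': array([[396.32110218,   0.        , 284.88994082],
       [  0.        , 396.32110218, 210.13357196],
       [  0.        ,   0.        ,   1.        ]]), 'position': array([ 1.16291729, -0.60196758,  0.98408203]), 'attitude': array([ 0.82967259,  0.38190276, -0.178149  , -0.36613741])}
top {'mtx': array([[426.34204769,   0.        , 280.73285078],
       [  0.        , 426.34204769, 207.17560323],
       [  0.        ,   0.        ,   1.        ]]), 'position': array([0.17601964, 0.01597195, 1.6600554 ]), 'attitude': array([ 0.70695864, -0.70324817,  0.05431375, -0.05197596])}
0.0187 {'clock': 0.1, 'joint_pos': array([ 1.00365124e+00,  1.81439545e-01,  1.60792063e+00, -7.80762180e-06,
        1.35378431e+00, -2.06275543e-01]), 'qd': array([-2.07528705e-04,  6.59248644e-04, -3.66636289e-03,  3.34190722e-06,
       -4.77005735e-04, -1.42343129e-04]), 'effort': array([ 1.15560251e-03, -4.34823918e+01, -3.42694831e+01,  7.04860780e-02,
        3.39836301e-02, -7.40416044e-05]), 'position': array([0.20273224, 0.53755695, 0.23790942]), 'eef_rot': array([ 1.79456420e-01,  9.83765618e-01, -7.20059658e-04, -2.89103275e-04]), 'force': array([0.04294981, 0.9557579 , 0.70983942]), 'moment': array([-0.01193462, -0.03511627, -0.01206321]), 'gripper_force': 0.0, 'width': 0.08838064545573941}
```

View pics/scene0.png

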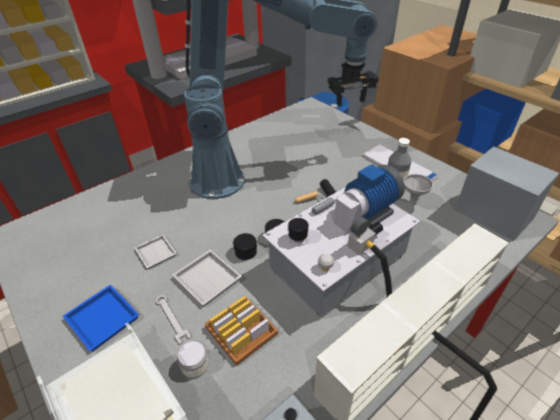

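View pics/top0.png

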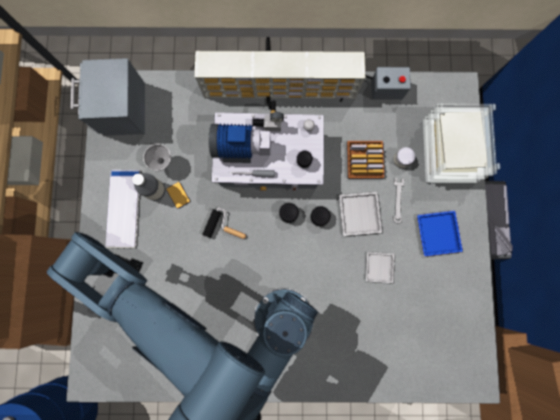

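Candidates (top view): the cap could be (305,159) on the tank, or (289,213) or (320,216) loose on the bench. The pan could be grey large (360,215), grey small (380,268) or blue (440,234). I choose the cap on the neck at (305,159) and the large grey pan at (360,215), and check both with a crop and measurements.

```bash
cat > h.py <<'E'
from bench import manip
import cv2,numpy as np
from scipy.spatial.transform import Rotation as R
def ray(n,px):
    c=manip.camera_info(n); d=np.linalg.inv(c["mtx"])@[px[0],px[1],1]
    return np.array(c["position"]),R.from_quat(c["attitude"]).apply(d)
def plane(n,px,z):
    p,d=ray(n,px); return p+d*(z-p[2])/d[2]
def tri(a,b):
    p,d=ray("top",a);q,e=ray("scene",b)
    s=np.linalg.lstsq(np.c_[d,-e],q-p,rcond=None)[0]
    return (p+s[0]*d+q+s[1]*e)/2, np.linalg.norm(p+s[0]*d-q-s[1]*e)
E
python3 - <<'E'
from h import *
t=cv2.imread("pics/top0.png");s=cv2.imread("pics/scene0.png")
def blobs(im,box,lo,hi,amin):
    x0,y0,x1,y1=box;g=cv2.cvtColor(im,cv2.COLOR_BGR2GRAY)[y0:y1,x0:x1]
    m=cv2.inRange(g,lo,hi);m=cv2.morphologyEx(m,cv2.MORPH_OPEN,np.ones((3,3)))
    for c in cv2.findContours(m,0,2)[0]:
        if cv2.contourArea(c)>amin:
            r=cv2.minAreaRect(c);print(np.round(np.add(r[0],(x0,y0)),1),np.round(r[1],1),round(r[2],1),cv2.contourArea(c))
print("top dark");blobs(t,(270,140,340,235),0,45,60)
print("scene dark");blobs(s,(225,210,320,265),0,45,60)
print("top bright tank");blobs(t,(200,100,335,195),165,255,300)
print("top pan");blobs(t,(333,185,386,245),150,255,60)
for z in(.2175,.042): print([plane("top",p,z).round(4) for p in((305,159),(289,213),(320,216))])
print(plane("top",(360,215),.018))
a=cv2.resize(t[100:250,200:400],(800,600),interpolation=3)
b=cv2.resize(s[200:310,160:320],(800,550),interpolation=3)
cv2.imwrite("pics/c1.png",a);cv2.imwrite("pics/c2.png",b)
E
```

```text
top dark
[320. 216.] [18. 18.] 90.0 256.0
[289. 213.] [18. 18.] 90.0 253.0
[304.5 159.5] [15. 13.] 90.0 156.0
scene dark
[244.5 247. ] [24. 21.] 90.0 419.5
[297.5 229.5] [21. 17.] 90.0 296.0
top bright tank
[267.5 148.5] [ 69. 111.] 90.0 3239.0
[241.5 117.5] [11. 53.] 90.0 416.0
top pan
[359. 236.] [16. 52.] 90.0 408.5
[360.2 215.2] [37.4 38.9] 84.8 1232.0
[363.5 205.5] [41. 43.] 90.0 495.0
[array([ 0.5649, -0.0719,  0.2175]), array([ 0.3748, -0.0166,  0.2175]), array([ 0.365 , -0.1224,  0.2175])]
[array([ 0.6122, -0.0826,  0.042 ]), array([ 0.3989, -0.0206,  0.042 ]), array([ 0.388 , -0.1393,  0.042 ])]
[ 0.39592077 -0.2971432   0.018     ]
```

View pics/c1.png

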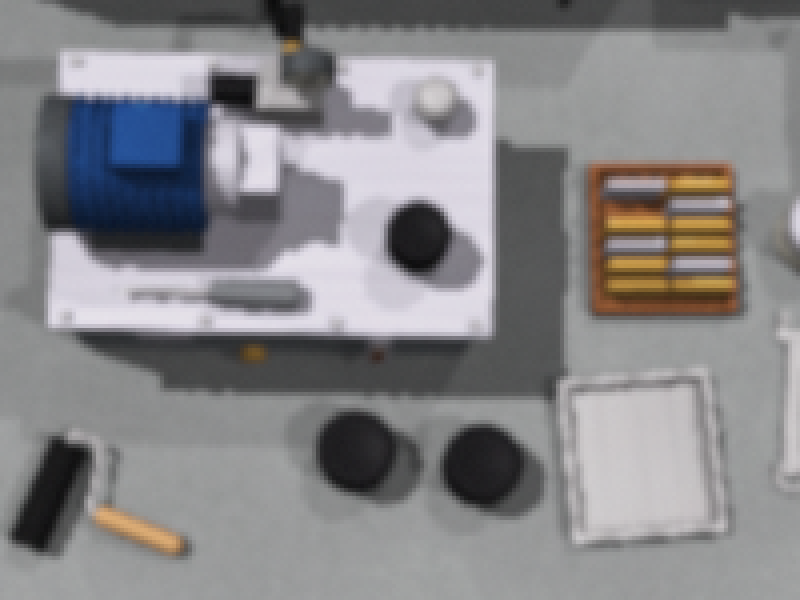

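View pics/c2.png

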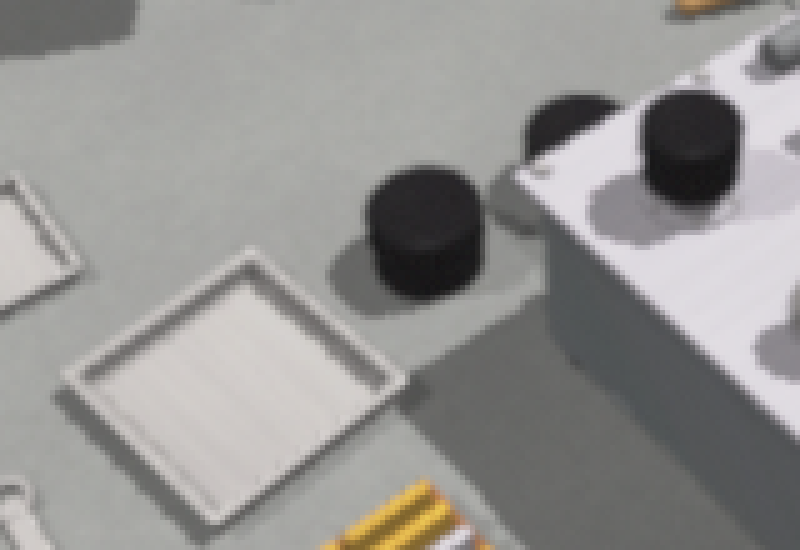

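The crops show that the tank cap (top crop 418,236) is clearly smaller than the two loose caps at (355,452) and (482,465). The drip pan is centred at crop (644,456). Next I compute the positions, check joint 6 and move above the cap.

```bash
cat >> h.py <<'E'
def down(psi): return (R.from_euler('z',psi)*R.from_quat([1,0,0,0])).as_quat()
E
python3 - <<'E'
from h import *
f=lambda c:((c[0]+.5)/4+199.5,(c[1]+.5)/4+99.5)
print("cap tri",tri(f((418,235)),((691+.5)/5+159.5,(125+.5)/5+199.5)), plane("top",f((418,235)),.2175))
C=np.array([plane("top",f(c),.158)[:2] for c in((60,50),(492,60),(493,337),(48,327))]) # +x+y,+x-y,-x-y,-x+y
m=C.mean(0);yv=(C[0]-C[1]+C[3]-C[2]);yv/=np.linalg.norm(yv);xv=np.array([yv[1],-yv[0]])
print("tank",m,"yaw",np.arctan2(xv[1],xv[0]),"neck",m-.05*xv-.13*yv)
P=np.array([plane("top",f(c),.018)[:2] for c in((563,380),(712,370),(728,532),(575,543))]);print("pan",P.mean(0),P)
print("slots", [plane("scene",((c[0]+.5)/5+159.5,(c[1]+.5)/5+199.5),.018).round(4) for c in((68,378),(250,252),(405,378),(215,520))])
x=.566;y=-.072
for psi in np.arange(-3,3.2,.5):
    q=manip.inverse_kinematics([x,y,.32],down(psi)); print(round(psi,2),None if q is None else q.round(2))
s=manip.sense();print(s["clock"])
p=s["position"];manip.move_linear([p[0],p[1],.42]);print(manip.sense()["clock"])
manip.move_to([x,y,.42],down(0));s=manip.sense();print(s["clock"],s["joint_pos"].round(3),s["force"])
E
```

```text
cap tri (array([ 0.56856948, -0.06923426,  0.21205993]), np.float64(6.196583492266718e-05)) [ 0.56711352 -0.06888943  0.2175    ]
tank [0.62296258 0.05919432] yaw -0.017487103999768206 neck [ 0.57069702 -0.06991149]
pan [ 0.40166308 -0.30019075] [[ 0.47596772 -0.22210045]
 [ 0.48675094 -0.36834875]
 [ 0.32767932 -0.3791858 ]
 [ 0.31625434 -0.231128  ]]
slots [array([ 0.334, -0.376,  0.018]), array([ 0.3183, -0.2339,  0.018 ]), array([ 0.4712, -0.2176,  0.018 ]), array([ 0.4842, -0.3617,  0.018 ])]
-3.0 [-0.33  0.11  1.52 -0.    1.51 -2.05]
-2.5 [-0.33  0.11  1.52 -0.    1.51 -2.55]
-2.0 [-0.33  0.11  1.52 -0.    1.51 -3.05]
-1.5 [-0.33  0.11  1.52 -0.    1.51  2.74]
-1.0 [-0.33  0.11  1.52 -0.    1.51  2.24]
-0.5 [-0.33  0.11  1.52 -0.    1.51  1.74]
0.0 [-0.33  0.11  1.52 -0.    1.51  1.24]
0.5 [-0.33  0.11  1.52 -0.    1.51  0.74]
1.0 [-0.33  0.11  1.52 -0.    1.51  0.24]
1.5 [-0.33  0.11  1.52 -0.    1.51 -0.26]
2.0 [-0.33  0.11  1.52 -0.    1.51 -0.76]
2.5 [-0.33  0.11  1.52 -0.    1.51 -1.26]
3.0 [-0.33  0.11  1.52 -0.    1.51 -1.76]
0.1
1.4583
3.975 [-0.333  0.084  1.357  0.     1.7    1.236] [-0.48324785 -0.48450013 -0.29216477]
```

```bash
cat >> h.py <<'E'
def st(l=""):
    s=manip.sense();print(l,round(s["clock"],2),s["position"].round(4),"F",s["force"].round(2),"M",s["moment"].round(2),"w",round(s["width"],4),"g",round(s["gripper_force"],1));return s
E
python3 - <<'E'
from h import *
st("a");print(manip.move_linear([.5685,-.0692,.25],down(0),v=.2))
print(manip.move_linear([.5685,-.0692,.188],down(0),v=.08,f_stop=5));st("down")
manip.gripper_to(.066,3);st("66")
manip.gripper_to(.04,3);st("grip0");manip.dwell(.2);st("grip0")
E
```

```text
a 3.98 [ 0.5661 -0.0712  0.4201] F [-0.48 -0.48 -0.29] M [-0.01  0.12 -0.02] w 0.0879 g 0.0
False
False
down 5.9 [ 0.5689 -0.0693  0.1885] F [ 0.27  0.01 -0.12] M [-0.    0.12  0.04] w 0.0881 g 0.0
66 6.41 [ 0.5685 -0.0692  0.1881] F [-0.11 -0.37  0.06] M [0.02 0.17 0.01] w 0.0661 g 0.0
grip0 6.7 [ 0.5685 -0.0689  0.188 ] F [-1.18  3.5   1.25] M [ 0.32  0.17 -0.01] w 0.0577 g 3.0
grip0 6.9 [ 0.5685 -0.0689  0.188 ] F [0.93 2.02 1.66] M [0.5  0.17 0.06] w 0.0581 g 3.0
```

```bash
cat >> h.py <<'E'
def scan(x,y,psi,ax,offs):
    for o in offs:
        p=[x,y,.188];p[ax]+=o
        manip.move_linear(p,down(psi),v=.03);manip.dwell(.15);f=[]
        for _ in range(4): manip.dwell(.03);f.append(manip.sense()["force"])
        s=manip.sense();print(round(s["clock"],2),"off",o,"pos",s["position"].round(4),"F",np.mean(f,0).round(2),"w",round(s["width"],4))
E
python3 - <<'E'
from h import *
scan(.5685,-.0692,0,1,(0,.001,.002,.003,.004))
E
```

```text
7.43 off 0 pos [ 0.5685 -0.0689  0.188 ] F [0.41 4.93 0.74] w 0.0578
7.97 off 0.001 pos [ 0.5685 -0.0688  0.188 ] F [-0.75 -1.3   0.14] w 0.0577
8.5 off 0.002 pos [ 0.5685 -0.0685  0.188 ] F [-0.53 -6.03 -0.98] w 0.058
9.03 off 0.003 pos [ 0.5685 -0.0676  0.188 ] F [ 0.   -6.61 -0.96] w 0.0601
9.57 off 0.004 pos [ 0.5685 -0.0666  0.188 ] F [ 0.01 -5.78 -0.67] w 0.0618
```

```bash
python3 - <<'E'
from h import *
manip.gripper_to(.075);manip.move_linear([.5685,-.0686,.188],down(0),v=.05)
t=manip.sense()["clock"];manip.move_to([.5685,-.0686,.188],down(-1.5708));print("rot",manip.sense()["clock"]-t);st()
manip.gripper_to(.04,3)
scan(.5685,-.0686,-1.5708,0,(0,))
s=manip.sense();d=.0015*np.sign(s["force"][0])
scan(.5685,-.0686,-1.5708,0,(d,))
E
```

```text
rot 1.4000000000000004
 11.61 [ 0.5685 -0.0686  0.188 ] F [-0.24  0.66  0.07] M [0.07 0.1  0.01] w 0.0749 g 0.0
12.61 off 0 pos [ 0.5697 -0.0686  0.1881] F [ 6.01  0.29 -3.58] w 0.0585
13.14 off 0.0015 pos [ 0.5701 -0.0686  0.188 ] F [ 1.6   0.23 -0.67] w 0.0577
```

```bash
cat >> h.py <<'E'
def fz():
    f=[]
    for _ in range(4): manip.dwell(.02);f.append(np.r_[manip.sense()["force"],manip.sense()["moment"][2]])
    return np.mean(f,0)
def go(p,psi):
    manip.movej(manip.inverse_kinematics(p,down(psi)))
E
python3 - <<'E'
from h import *
manip.move_linear([.5705,-.0686,.188],v=.03)
manip.gripper_to(.04,40);st("grip");print(fz().round(2))
p=np.array([.5705,-.0686,.188]);psi=-1.5708
for i in range(4):
    psi+=.12;go(p,psi);f=fz();s=manip.sense()
    print(round(s["clock"],2),round(psi,2),s["position"].round(4),f.round(2),"w",round(s["width"],4),s["gripper_force"].round(1),(1.2357-s["joint_pos"][5]+s["joint_pos"][0]+.333).round(3))
    if abs(f[2])>12 or np.hypot(*f[:2])>12: break
    p[2]+=np.clip(f[2]*1e-4,-.0005,.0005)
E
```

```text
grip 13.61 [ 0.5702 -0.0686  0.188 ] F [-3.09 -0.35  3.24] M [ 0.1   0.54 -0.03] w 0.0569 g 40.0
[-2.83  0.45  2.76  0.02]Traceback (most recent call last):
  File "<stdin>", line 7, in <module>
AttributeError: 'float' object has no attribute 'round'
```

```bash
cat >> h.py <<'E'
def twist(p,psi,steps,d,kz=1e-4,kx=5e-5,lim=14):
    p=np.array(p,float)
    for i in range(steps):
        psi+=d;go(p,psi);f=fz();s=manip.sense()
        a=R.from_quat(s["eef_rot"]).apply([1,0,0])
        print(round(s["clock"],2),"psi",round(psi,3),"act",round(np.arctan2(a[1],a[0]),3),"cmd",p.round(4),"pos",s["position"].round(4),"F",f.round(2),"w",round(s["width"],4),round(float(s["gripper_force"]),1))
        if abs(f[2])>lim or np.hypot(*f[:2])>lim: print("STOP");break
        p[2]+=np.clip(f[2]*kz,-.0006,.0006);p[:2]+=np.clip(f[:2]*kx,-.0003,.0003)
    print(list(p.round(5)),psi)
E
python3 - <<'E'
from h import *
twist([.5705,-.0686,.188],-1.4508,4,.1)
E
```

```text
14.31 psi -1.351 act -1.353 cmd [ 0.5705 -0.0686  0.188 ] pos [ 0.5707 -0.0686  0.1885] F [-3.84  0.94  6.31  0.45] w 0.0571 40.0
14.62 psi -1.251 act -1.254 cmd [ 0.5703 -0.0686  0.1886] pos [ 0.5707 -0.0685  0.1888] F [-0.14  1.13  3.14  0.37] w 0.0568 40.0
14.94 psi -1.151 act -1.155 cmd [ 0.5703 -0.0685  0.1889] pos [ 0.5708 -0.0685  0.189 ] F [2.14 1.1  2.16 0.26] w 0.0567 40.0
15.26 psi -1.051 act -1.055 cmd [ 0.5704 -0.0684  0.1891] pos [ 0.5707 -0.0685  0.1892] F [1.48 1.73 2.58 0.13] w 0.0569 40.0
[np.float64(0.57048), np.float64(-0.06835), np.float64(0.18939)] -1.0507999999999997
```

```bash
python3 - <<'E'
from h import *
twist([.57048,-.06835,.18939],-1.0508,3,.1)
E
```

```text
15.57 psi -0.951 act -0.955 cmd [ 0.5705 -0.0683  0.1894] pos [ 0.5705 -0.0685  0.1894] F [1.34 0.14 2.25 0.06] w 0.0572 40.0
15.89 psi -0.851 act -0.855 cmd [ 0.5705 -0.0683  0.1896] pos [ 0.5704 -0.0685  0.1895] F [-0.4  -0.34  2.57  0.  ] w 0.0571 40.0
16.21 psi -0.751 act -0.755 cmd [ 0.5705 -0.0684  0.1899] pos [ 0.5702 -0.0684  0.1896] F [-0.26 -0.36  1.16 -0.  ] w 0.0572 40.0
[np.float64(0.57051), np.float64(-0.06838), np.float64(0.18999)] -0.7508
```

```bash
python3 - <<'E'
from h import *
manip.gripper_to(.04,25)
twist([.57051,-.06838,.18999],-.7508,6,.15,lim=9)
E
```

```text
16.76 psi -0.601 act -0.605 cmd [ 0.5705 -0.0684  0.19  ] pos [ 0.5704 -0.0683  0.1897] F [-0.3  -0.24 -0.78 -0.01] w 0.057 25.0
17.09 psi -0.451 act -0.456 cmd [ 0.5705 -0.0684  0.1899] pos [ 0.5704 -0.0683  0.1897] F [ 0.03 -0.27 -1.22 -0.  ] w 0.0574 25.0
17.43 psi -0.301 act -0.306 cmd [ 0.5705 -0.0684  0.1898] pos [ 0.5706 -0.0684  0.19  ] F [0.24 0.14 0.66 0.  ] w 0.0574 25.0
17.76 psi -0.151 act -0.156 cmd [ 0.5705 -0.0684  0.1899] pos [ 0.5709 -0.0685  0.1903] F [-0.5  -0.14  3.59  0.03] w 0.0571 25.0
18.09 psi -0.001 act -0.006 cmd [ 0.5705 -0.0684  0.1902] pos [ 0.5709 -0.0686  0.1908] F [-0.46 -0.62  5.43  0.05] w 0.0568 25.0
18.43 psi 0.149 act 0.144 cmd [ 0.5705 -0.0684  0.1908] pos [ 0.5709 -0.0686  0.1913] F [-0.15 -0.31  4.98  0.08] w 0.0571 25.0
[np.float64(0.57045), np.float64(-0.06845), np.float64(0.19126)] 0.14920000000000003
```

```bash
python3 - <<'E'
from h import *
twist([.57045,-.06845,.1914],.1492,8,.15,kz=1.2e-4,lim=11)
E
```

```text
18.76 psi 0.299 act 0.291 cmd [ 0.5704 -0.0684  0.1914] pos [ 0.5708 -0.0685  0.1918] F [-0.39 -0.58  5.42  0.08] w 0.0571 25.0
19.09 psi 0.449 act 0.44 cmd [ 0.5704 -0.0685  0.192 ] pos [ 0.5707 -0.0685  0.1923] F [-0.42 -0.17  5.16  0.02] w 0.0571 25.0
19.43 psi 0.599 act 0.589 cmd [ 0.5704 -0.0685  0.1926] pos [ 0.5706 -0.0684  0.1928] F [-0.01 -0.61  5.28  0.04] w 0.0571 25.0
19.76 psi 0.749 act 0.74 cmd [ 0.5704 -0.0685  0.1932] pos [ 0.5705 -0.0685  0.1933] F [ 0.04 -0.53  5.51  0.04] w 0.0574 25.0
20.09 psi 0.899 act 0.892 cmd [ 0.5704 -0.0685  0.1938] pos [ 0.5704 -0.0684  0.1938] F [-0.12 -0.64  4.68  0.02] w 0.0572 25.0
20.43 psi 1.049 act 1.043 cmd [ 0.5704 -0.0686  0.1944] pos [ 0.5704 -0.0685  0.1943] F [ 0.07  0.22  4.07 -0.  ] w 0.0572 25.0
20.76 psi 1.199 act 1.193 cmd [ 0.5704 -0.0686  0.1948] pos [ 0.5704 -0.0685  0.1948] F [-0.26 -0.66  4.44  0.03] w 0.057 25.0
21.09 psi 1.349 act 1.344 cmd [ 0.5704 -0.0686  0.1954] pos [ 0.5704 -0.0685  0.1953] F [ 0.12 -0.52  4.2   0.03] w 0.057 25.0
[np.float64(0.5704), np.float64(-0.06862), np.float64(0.19589)] 1.3492
```

```bash
python3 - <<'E'
from h import *
twist([.5704,-.06862,.1960],1.3492,3,.15,kz=1.2e-4,lim=11)
E
```

```text
21.43 psi 1.499 act 1.494 cmd [ 0.5704 -0.0686  0.196 ] pos [ 0.5703 -0.0685  0.1958] F [ 0.04 -0.13  3.57  0.02] w 0.057 25.0
21.76 psi 1.649 act 1.644 cmd [ 0.5704 -0.0686  0.1964] pos [ 0.5704 -0.0686  0.1964] F [ 0.02 -0.11  3.17  0.01] w 0.0572 25.0
22.09 psi 1.799 act 1.794 cmd [ 0.5704 -0.0686  0.1968] pos [ 0.5704 -0.0686  0.1968] F [-0.12 -0.3   3.78  0.04] w 0.0571 25.0
[np.float64(0.5704), np.float64(-0.06865), np.float64(0.19726)] 1.7991999999999997
```

```bash
python3 - <<'E'
from h import *
for z in (.1978,.1985,.1992,.2005):
    r=manip.move_linear([.5704,-.0686,z],v=.006,f_stop=8);st(str(r));print(fz().round(2))
    if r: break
E
```

```text
False 22.41 [ 0.5699 -0.0684  0.1971] F [ 0.79 -0.27 -0.66] M [-0.01  0.05 -0.01] w 0.057 g 25.0
[-0.16  0.34 -0.99 -0.  ]
False 22.74 [ 0.5703 -0.0686  0.1983] F [ 0.11 -0.38 -2.  ] M [-0.06  0.03 -0.05] w 0.0571 g 25.0
[-0.2   0.65 -1.31 -0.01]
False 23.07 [ 0.5705 -0.0686  0.1993] F [ 0.07  0.21 -1.68] M [-0.16  0.02 -0.03] w 0.0572 g 25.0
[-0.4   0.1  -1.6  -0.02]
False 23.51 [ 0.5704 -0.0686  0.2006] F [-0.16 -0.27 -0.69] M [-0.01  0.01  0.03] w 0.0574 g 25.0
[ 0.16  0.09 -1.29 -0.  ]
```

```bash
python3 - <<'E'
from h import *
manip.move_linear([.5704,-.0686,.30],v=.12);st()
manip.move_to([.402,-.298,.30],down(1.627));st("over")
manip.move_linear([.402,-.298,.06],v=.12)
manip.dwell(.3);cv2.imwrite("pics/s1.png",cv2.resize(manip.grab_frame("scene")[180:330,130:330],(800,600),interpolation=3));st()
E
```

```text
24.56 [ 0.5699 -0.0685  0.299 ] F [ 0.33  0.35 -0.32] M [-0.05  0.07  0.02] w 0.0569 g 25.0
over 25.66 [ 0.4025 -0.2974  0.2999] F [-0.02  0.25 -1.44] M [-0.11  0.06  0.02] w 0.0571 g 25.0
 28.16 [ 0.4021 -0.2981  0.0601] F [-0.36  1.03 -1.41] M [-0.05  0.13  0.01] w 0.0573 g 25.0
```

View pics/s1.png

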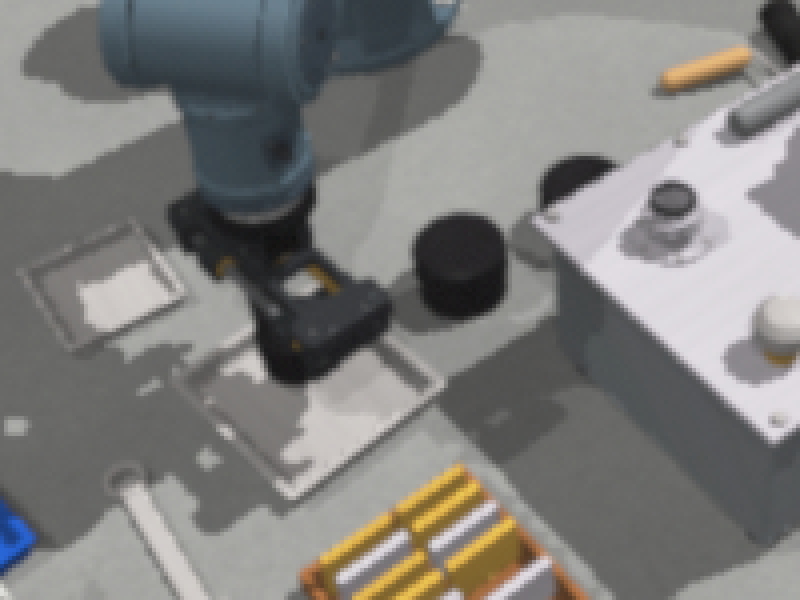

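The neck is bare at (672,215), and the gripper holding the cap is over the pan at (310,340). Now I lower it.

```bash
python3 - <<'E'
from h import *
manip.move_linear([.402,-.298,.022],v=.06);manip.dwell(.2)
r=manip.move_linear([.402,-.298,.0125],v=.012,f_stop=4);st(str(r))
manip.gripper_to(.068);st("open");manip.dwell(.3)
p=manip.sense()["position"]
print(manip.move_linear([p[0],p[1],.08],down(1.627),v=.06,f_stop=8));st()
manip.move_linear([p[0],p[1],.30],v=.2);manip.move_to([.3,.25,.4],down(1.0));st()
im=manip.grab_frame("top");cv2.imwrite("pics/t2.png",cv2.resize(im[170:290,300:460],(800,600),interpolation=3))
im=manip.grab_frame("scene");cv2.imwrite("pics/s2.png",cv2.resize(im[180:330,130:330],(800,600),interpolation=3))
E
```

```text
True 29.73 [ 0.402  -0.298   0.0152] F [-0.07 -0.16  4.71] M [-0.07  0.03  0.02] w 0.0575 g 25.0
open 30.09 [ 0.4013 -0.2972  0.0144] F [-0.17  0.37  0.6 ] M [-0.05  0.08 -0.01] w 0.0681 g 0.0
False
 31.63 [ 0.4011 -0.297   0.0796] F [-1.    1.12  0.67] M [-0.08  0.03  0.01] w 0.0681 g 0.0
 34.92 [0.3003 0.2497 0.3997] F [0.05 0.   0.18] M [-0.04  0.13  0.  ] w 0.0681 g 0.0
```

View pics/s2.png

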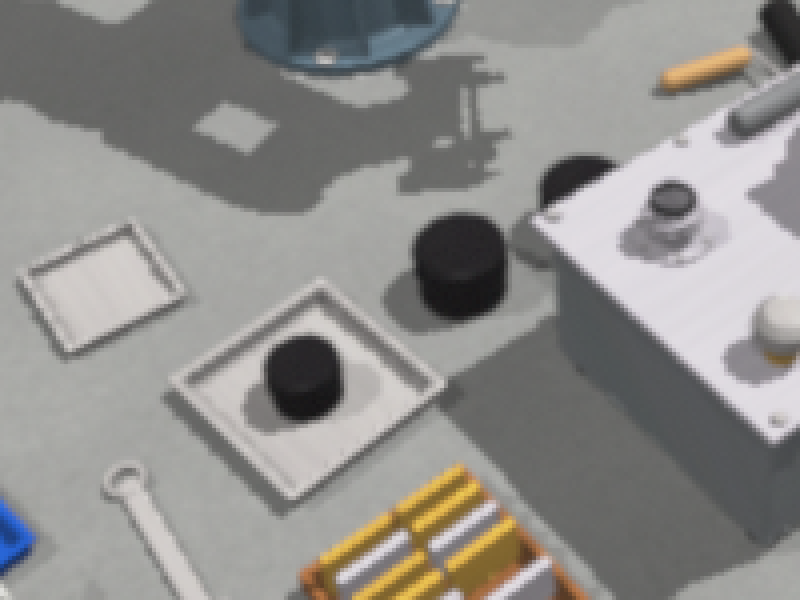

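View pics/t2.png

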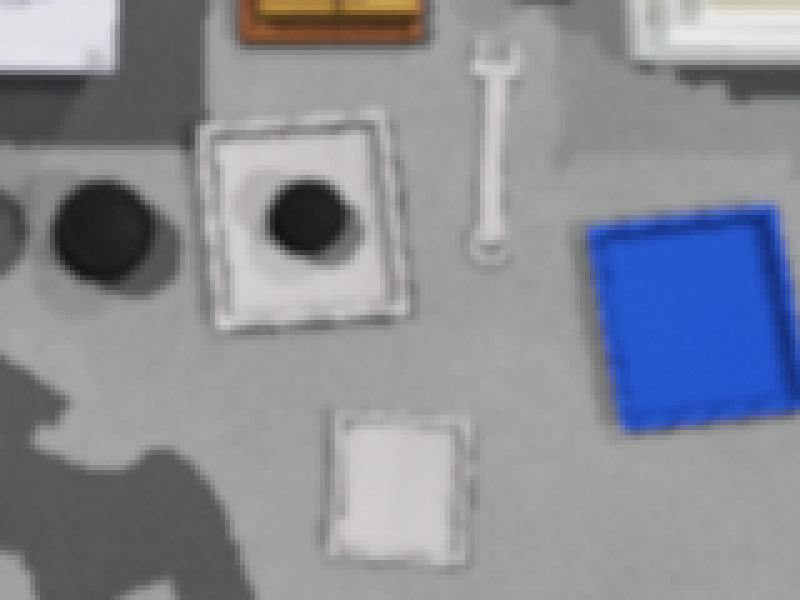

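The cap stands upright near the middle of the drip pan, at scene crop (304,375) and top crop (307,217). Nothing in these crops looks disturbed, so I hand in.

```bash
python3 -c "
from bench import manip
print(manip.hand_in())"
```

```text
the job is handed in; nothing more can be done
None
```

The filler cap was broken loose, spun off and set upright near the middle of the drip pan's floor, and the job was handed in after about 35 s of the 72 s allowed; no verdict came back.

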